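Dry-build a heel stack and strap clamp beside a workpiece

TASK

Build up the clamp dry on the set-up plate, so that its height can be checked before the stud goes in. Stand the lower, broader of the two loose steel blocks in the middle of the raised square pad, square to the plate, put the small steel packer on top of the block in its middle and crosswise to the plate's length, then lay the longer slotted strap level along the plate's length, centred from the packer across to the top of the workpiece. Finish with the larger nut, flat on the middle of the strap, and leave the other block, strap and nut where they lie.

Things in the scene. Friction and masses are not known exactly. Their poses are not given: they have to be found in the camera images.
- pad (a point): centre of the top face of the raised square pad (84 x 84 mm, 3 mm above the plate) of the set-up plate, 15 mm above the bench. The plate is a fixed dark steel plate 250 x 110 x 12 mm with a screw at each corner; the pad and the workpiece stand 100 mm apart (centre to centre) along its length. X points along the plate's length, away from the workpiece; Y across the plate. Z is up.
- work_top (a point): centre of the flat top of the workpiece, an aluminium block 40 mm long (along the plate) and 60 mm wide, fixed to the set-up plate. Its top is 67 mm above the bench and 52 mm above the pad, which is just the height of the lower block (34) plus the packer (18). Same axes as the pad.
- heel_block_mid (a point): centre (half-way up) of the lower loose steel block, plain and bright, 50 mm (its X) x 62 mm (its Y) x 34 mm high, 0.83 kg. To be placed first, on the pad. Z is up.
- packer_mid (a point): centre (half-way up) of the steel packer, a small dark bar 20 mm (its X) x 45 mm (its Y) x 18 mm high, 0.13 kg. To be placed on the block with its 45 mm length along the pad's Y. Z is up.
- long_strap_mid (a point): centre (half-way up) of the longer slotted clamping strap, a flat steel bar 42 mm wide (its X) x 170 mm long (its Y) x 20 mm thick, 0.9 kg, solid at its middle for setting things on it and rigid. To lie along the pad's X on packer and workpiece. Z is up.
- big_nut_mid (a point): centre (half-way up) of the larger hexagon nut, 36 mm across two flats (along its X), 41 mm across corners (along its Y), 29 mm high, 0.09 kg, lying flat on the bench, hole up. Z is up.
- tall_block_mid (a point): bystander: centre of the taller, dark steel block, 36 mm (X) x 45 mm (Y) x 45 mm high; leave it
- short_strap_mid (a point): bystander: centre of the shorter slotted strap, 36 mm (X) x 100 mm (Y) x 16 mm high; leave it
- small_nut_mid (a point): bystander: centre of the smaller nut, 30 mm across flats, 24 mm high; leave it
Mind the look-alikes: they are no part of the job. Leave any turquoise or yellow look-alike of the part that bears heel_block_mid alone.

How it is judged:
By the outcome, as a careful person would: the job done as asked, in the order asked, and still so for the second after the job is handed in, with the robot touching nothing.
It also fails if it takes over 120 s, if anything falls off the work surface, if the arm or the gripper's body presses on something with over 40 N, if the wrist force passes 120 N, or if a joint passes its speed limit or range.

ROBOT

A 6-joint arm with a two-finger parallel gripper is mounted at the origin on a cart in front of the work surface, level with it; the furniture and walls round the work are solid. World frame = base frame: x ahead of the robot, y to its left, z up, the work surface at z = 0. Lengths are in m, angles in rad, forces in N, time in s.
With the tool pointing down it reaches from about 0.3 to 0.875 m from the base axis. Payload 6.4 kg.
Tool frame: the origin (TCP) lies at the centre of the arm's flange, where the gripper is bolted on; the fingertips stand 173 mm ahead of it and the grasp point (between the pads) lies 155 mm ahead of it (ctrl.pinch_z is the distance from the TCP to the grasp point, in m); z points along the fingers, y is the direction in which the jaws open and shut (so a half turn about z gives the same grasp; the last joint's range is limited). The gripper opens to 85 mm and grips with 20 to 120 N. Pads are 22 mm wide; open, the fingers measure 114 mm over their backs; the gripper's body (76 mm by 85 mm) begins 54 mm behind the grasp point. The pads swing forward as they close: fully open they stand 13 mm farther back than shut.
Start: joints at [0.97, 0.181, 1.607, -0, 1.354, -0.206], TCP at [0.221, 0.531, 0.405] pointing down, gripper open.
Joint ranges: [-2.99, 2.99], [-0.89, 2.07], [0.3, 2.58], [-1.14, 4.28], [0, 2.63], [-3.12, 3.12]. Speed limits (rad/s): [2.57, 2.57, 3.01, 3.14, 3.14, 3.14].

INTERFACE

Orientations are given as a unit quaternion [w, x, y, z].
In Python, from bench import ctrl gives the robot as it stands.
- The arm moves only by the tool drive_tool, never from a script. Its argument "commands" is a list that holds one entry, the list of rows, each a list of 7 numbers: the shift along the tool's x, y, z in units of 50 mm (1.0 is 50 mm), then the turn, a rotation vector about the tool's x, y, z in units of 8 degrees (1.0 is 8 degrees), then the closure in counts, from 0 (fully open) to 255 (shut). A call has 1 to 10 rows; each row shifts and turns the commanded pose from where the row before left it, along the tool's axes as they then stand; what a row does not reach is not made up. A row lasts 1/10 s, in which the tool goes at most 50 mm and 8.59 degrees, less where a joint would pass 70% of its speed; a pose out of reach is approached as far as the arm can. A call is refused whole if a number of a shift passes 1 or a number of a turn 1, either way. A call with a gripper value outside its range is refused whole. The fingers move at their own pace and stop on an object; the grip force is fixed at half the most. Time passes only in rows, so rows that do not move let the fingers close. It gives the time, the measured TCP pose, the force and the opening at its end, in the units of the state.
- ctrl.get_obs(): the state, without advancing time (a new reading comes with each control period).
- ctrl.camera(name): name is "scene" or "top" or "wrist"; returns a dict with "pixels" (480x640x3 uint8, red, green, blue), "depth" (480x640 float32, m along the optical axis (not along the pixel's ray), 0 where there is no reading), "intrinsics" (3x3 intrinsics, pixels), "R" (3x3) and "t" (3): a world point X has camera coordinates R X + t; the wrist camera has in their place "tool_from_camera" (4x4, takes a point from camera to tool coordinates, whose origin is the TCP and whose axes are the flange's). Camera axes: x right, y down, z forward; pixel columns grow to the right and rows downward; lengths in m; the calibration is good to about 2 mm. A picture is of the moment at which its call begins: read the wrist's pose just before it.
- ctrl.hand_in(): hands the job in, once; it reports no verdict.
The state is a dict: "time_s": time; "q": joint angles; "dq": joint speeds; "joint_efforts": joint torques, N m; "eef_pos": TCP position; "eef_rot": TCP orientation; "wrist_force": force on the tool from outside, world axes, zero at the start; "torque": the same for the moment, N m; "opening": opening from 0.0 (shut) to 1.0 (fully open).
Only numpy, scipy, OpenCV 4.12 (cv2) and the standard library are available. Lean on these libraries where they do the work, as an engineer would, in place of code of your own. Each camera call takes 0.05 s, during which the arm holds its last target. There are 200 camera calls.

## Working session

There is one attempt and no reset: what is moved stays moved. The work goes in short steps, Python scripts to look and compute and a tool call to move; the robot and the scene stay as the last step left them, time stands still between calls to the robot, and variables do not carry over. Pictures are saved under pics/ and viewed, about 12 in all and at most 16, crops included, and the job is handed in when it is done.

Besides the shell and the picture viewer there is one more tool, called after "Emit:" by a JSON object that holds its "api" and its "payload", one argument or row to a line. drive_tool: Moves the arm, as the interface text tells. Its arguments: {"type":"object","properties":{"commands":{"type":"array","items":{"type":"array","items":{"type":"array","items":{"type":"number"}}}}},"required":["commands"]}

```bash
ls; mkdir -p pics
python3 - <<'E'
from bench import ctrl
import cv2,numpy as np
o=ctrl.get_obs(); print(o)
for n in("scene","top"):
    c=ctrl.camera(n); cv2.imwrite(f"pics/{n}0.png",c["pixels"][:,:,::-1]); np.savez(f"{n}0.npz",**{k:v for k,v in c.items()})
    print(n,c["intrinsics"],c["R"],c["t"])
print(ctrl.camera("wrist")["tool_from_camera"])
E
```

```text
pics
{'time_s': 0.0, 'q': array([ 9.69728073e-01,  1.81553273e-01,  1.60798865e+00,  6.25552718e-06,
        1.35381761e+00, -2.06296643e-01]), 'dq': array([-0.00105957, -0.00250445, -0.00080285, -0.00012296, -0.00108315,
        0.00126207]), 'joint_efforts': array([ 9.06197456e-04, -4.44875550e+01, -3.51339161e+01, -1.96088936e-04,
        9.05093970e-03,  3.45438434e-05]), 'eef_pos': array([0.22098068, 0.53057132, 0.40378637]), 'eef_rot': array([-3.49829473e-04,  1.96107157e-01,  9.80582073e-01, -8.11228520e-04]), 'wrist_force': array([ 0.38304942,  0.37364026, -0.71186856]), 'torque': array([-0.04392733,  0.04134643, -0.02046348]), 'opening': 1.0024308773551318}
scene [[601.65683754   0.         318.21407381]
 [  0.         601.65683754 244.10816387]
 [  0.           0.           1.        ]] [[-0.71888415 -0.69511185  0.00500876]
 [-0.33304277  0.33809003 -0.88021454]
 [ 0.61015415 -0.63444042 -0.47454954]] [0.44442789 0.19747254 1.32319511]
top [[529.5315853    0.         309.64286217]
 [  0.         529.5315853  242.63240981]
 [  0.           0.           1.        ]] [[ 1.19248524e-01 -9.92864198e-01 -6.88313160e-04]
 [-9.70511188e-01 -1.16417469e-01 -2.11080572e-01]
 [ 2.09494211e-01  2.58390623e-02 -9.77468423e-01]] [0.06912325 0.50030448 1.17600205]
[[-8.09189777e-04 -9.49909880e-01 -3.12522905e-01  8.06985338e-02]
 [ 9.99999488e-01 -5.78837322e-04 -8.29846607e-04  1.70081846e-04]
 [ 6.07379569e-04 -3.12523416e-01  9.49909862e-01  3.20664378e-02]
 [ 0.00000000e+00  0.00000000e+00  0.00000000e+00  1.00000000e+00]]
```

View pics/top0.png

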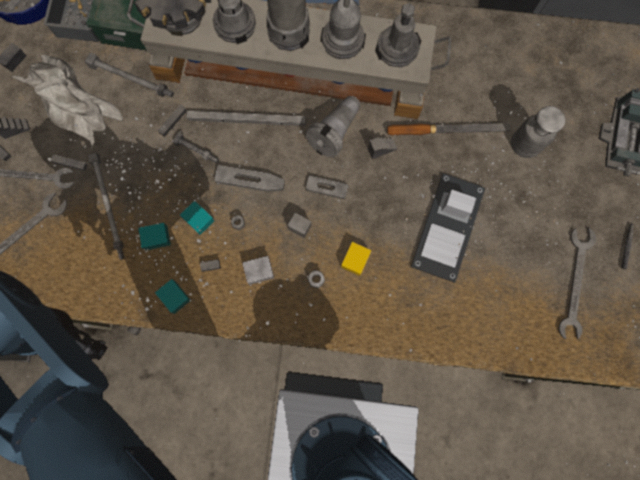

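View pics/scene0.png

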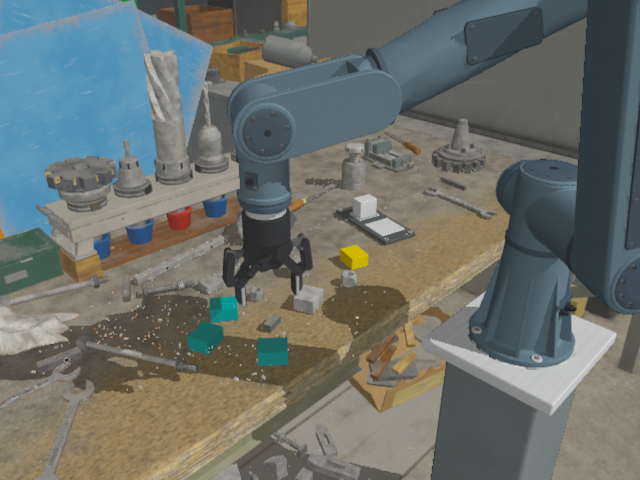

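Top view: the heel block candidates are the bright block (257,269), turquoise blocks (153,236), (197,217) and (171,296), the yellow block (355,258), and the dark block (298,223). The packer is at (209,264), the long strap at (250,178), the short strap at (326,187), the nuts at (316,279) and (237,220), and the plate at (448,228). The plain bright block fits the heel block. I'll measure with depth and confirm in a crop.

```bash
cat > h.py <<'E'
import numpy as np,cv2
def world(c,R=None,t=None):
    R=c["R"] if R is None else R; t=c["t"] if t is None else t
    K=c["intrinsics"]; d=c["depth"]; v,u=np.mgrid[:d.shape[0],:d.shape[1]]
    P=np.stack([(u-K[0,2])/K[0,0]*d,(v-K[1,2])/K[1,1]*d,d],-1)
    return (P-t)@R
def comps(P,valid,lo,amin):
    m=(valid&(P[...,2]>lo)&(P[...,2]<.12)).astype(np.uint8)
    n,l,s,ce=cv2.connectedComponentsWithStats(m,connectivity=4)
    out=[]
    for i in range(1,n):
        if s[i,4]<amin: continue
        q=P[l==i]; zt=np.percentile(q[:,2],90); top=q[q[:,2]>zt-.006]
        r=cv2.minAreaRect((top[:,:2]*1000).astype(np.float32))
        out.append((ce[i].round(0),s[i,4],round(zt*1000,1),np.round(r[0],1),np.round(r[1],1),round(r[2],1)))
    return out
E
python3 - <<'E'
from h import *
c=dict(np.load("top0.npz")); P=world(c); print(P[300,200],P[330,560],P[280,100])
m=c["depth"]>0; m[:95]=0;m[330:]=0
for o in comps(P,m,.009,40): print(*o)
im=cv2.imread("pics/top0.png"); cv2.imwrite("pics/c1.png",cv2.resize(im[130:320,130:500],(800,411),interpolation=cv2.INTER_CUBIC))
E
```

```text
[ 3.30935253e-01  3.71137100e-01 -3.08482492e-04] [ 0.36106053 -0.47294339  0.0091846 ] [ 0.35001871  0.61787539 -0.00430977]
[ 76. 110.] 1860 51.8 [769.7 787.6] [29.5 78.9] 14.6
[339. 123.] 2054 88.5 [755.5 119.1] [72.2 37.1] 61.7
[409. 105.] 595 90.8 [860.5 -69.7] [11.6 42.3] 5.3
[624. 135.] 2362 66.1 [ 916.4 -614.3] [34.5 59.2] 84.4
[171. 120.] 294 21.5 [770.4 512.4] [21.3 91.2] 60.4
[245. 117.] 1004 23.8 [797.9 329.2] [ 22.2 297.8] 4.2
[530. 138.] 1041 92.7 [ 809.8 -373.2] [76.  54.8] 51.4
[ 11. 126.] 421 46.2 [698.3 909.5] [36.6 20.5] 9.0
[444. 128.] 1080 28.2 [ 828.7 -178.9] [ 26.  305.6] 8.9
[194. 148.] 330 23.2 [697.8 440.5] [123.8  27.5] 63.6
[381. 146.] 402 56.8 [750.3  -2.1] [31.8 24.2] 25.9
[  3. 154.] 88 21.0 [631.  915.7] [31.3 19.1] 53.3
[107. 204.] 681 23.0 [531.1 630.3] [279.5  22.7] 26.1
[ 68. 162.] 273 21.5 [628.9 747.6] [86.8 19.4] 82.3
[248. 178.] 1038 23.7 [638.5 295.2] [170.6  43.7] 87.0
[ 32. 174.] 54 14.1 [586.4 835.2] [16.5 44.6] 0.6
[448. 227.] 4445 60.7 [ 606.3 -207.1] [63.8 82.8] 77.3
[327. 187.] 520 19.6 [641.9 105. ] [99.5 37.9] 83.3
[196. 217.] 590 37.8 [524.9 407. ] [64.1 48.8] 52.4
[ 43. 212.] 62 13.0 [498.3 782.7] [18.5 39.5] 57.8
[299. 225.] 362 48.9 [534.6 159.1] [44.9 37.1] 69.0
[237. 222.] 120 27.4 [525.9 308. ] [31.6 29. ] 76.0
[ 23. 228.] 139 13.9 [450.6 820.8] [19.8 86.4] 49.2
[153. 236.] 657 37.4 [467.7 500.8] [51.4 63.3] 18.5
[628. 246.] 208 15.4 [ 582.2 -628.6] [ 13.9 115.6] 82.3
[591. 242.] 41 13.2 [ 578.  -541.2] [15.  22.4] 69.1
[356. 258.] 589 37.7 [470.5  17.1] [49.9 62.9] 72.1
[579. 261.] 93 13.7 [ 530.1 -514.8] [17.8 52.3] 83.2
[258. 270.] 611 37.8 [415.8 242.8] [50.7 62.1] 22.1
[209. 265.] 170 21.9 [414.4 358.2] [20.5 45.2] 14.9
[316. 279.] 163 31.9 [411.4 104.1] [38.4 34.8] 87.2
[577. 287.] 129 13.8 [ 467.8 -508. ] [17.7 69. ] 83.5
[172. 296.] 660 37.7 [330.9 432. ] [63.8 49.8] 48.5
[572. 316.] 57 12.6 [ 395.8 -500.1] [30.2 14.5] 8.7
```

View pics/c1.png

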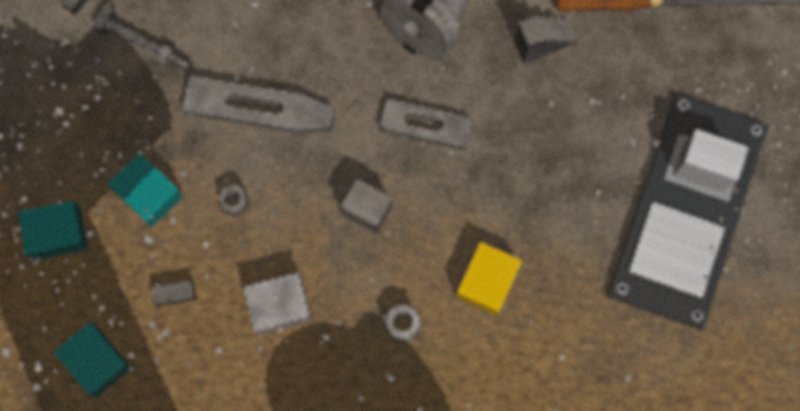

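```bash
cat >> h.py <<'E'
from scipy.spatial.transform import Rotation as Ro
def plan(p,jaw_deg,ctrl):
    """tool down, jaw axis at jaw_deg (mod 180): print turn (8deg units) then shift in turned tool axes (50mm units)"""
    o=ctrl.get_obs(); q=o["eef_rot"]; R0=Ro.from_quat([q[1],q[2],q[3],q[0]])
    print("t",round(o["time_s"],2),"pos",o["eef_pos"].round(4),"q",o["q"].round(2),"open",round(o["opening"],3),"F",o["wrist_force"].round(1))
    for k in(0,180):
        a=np.radians(jaw_deg+k); y=np.array([np.cos(a),np.sin(a),0]); z=np.array([0,0,-1.]); x=np.cross(y,z)
        R1=Ro.from_matrix(np.c_[x,y,z]); rv=np.degrees((R0.inv()*R1).as_rotvec())/8
        s=R1.inv().apply(np.array(p)-o["eef_pos"])/.05
        print(k,"turn",rv.round(3),"shift",s.round(3))
E
python3 - <<'E'
from h import *
from bench import ctrl
c=dict(np.load("top0.npz")); P=world(c); sub=np.zeros(P.shape[:2],bool); sub[165:285,405:490]=1
im=c["pixels"].astype(int).sum(2)
def rect(m): 
    r=cv2.minAreaRect((P[m][:,:2]*1000).astype(np.float32)); print(np.round(r[0],1),np.round(r[1],1),round(r[2],1),np.median(P[m][:,2]))
rect(sub&(P[...,2]>.066))
pl=sub&(P[...,2]>.009)&(P[...,2]<.03); pl=cv2.morphologyEx(pl.astype(np.uint8),cv2.MORPH_OPEN,np.ones((3,3)))>0; rect(pl)
pad=sub&(P[...,2]<.03)&(im>400)
n,l,s,ce=cv2.connectedComponentsWithStats(pad.astype(np.uint8)); i=1+s[1:,4].argmax(); print(s[i],ce[i]); rect(l==i)
plan([.4158,.2428,.30],22.1,ctrl)
plan([.4158,.2428,.30],22.1+90,ctrl)
E
```

```text
[430.7 -78.2] [ 66.4 526.6] 56.0 0.0688411877232804
[ 578.  -198.6] [111.  249.9] 76.3 0.01424868685768587
[ 422  224   43   43 1180] [442.63983051 244.93050847]
[ 529.1 -188.1] [84.3 84.9] 76.5 0.015862213842126615
t 0.15 pos [0.221  0.5306 0.404 ] q [ 0.97  0.18  1.61 -0.    1.35 -0.21] open 1.0 F [-0.  -0.3  0.1]
0 turn [-1.00e-02  2.00e-03  5.66e+00] shift [-6.799  1.444  2.079]
180 turn [-3.0000e-03 -1.2000e-02 -1.6839e+01] shift [ 6.799 -1.444  2.079]
t 0.15 pos [0.221  0.5306 0.404 ] q [ 0.97  0.18  1.61 -0.    1.35 -0.21] open 1.0 F [-0.  -0.3  0.1]
0 turn [-8.000e-03 -5.000e-03 -5.589e+00] shift [-1.444 -6.799  2.079]
180 turn [-7.000e-03  1.100e-02  1.691e+01] shift [1.444 6.799 2.079]
```

Emit:
{"api": "drive_tool", "payload": {
  "commands": [
    [[0,0,0.2,0,0,0.943,0],[0,0,0.2,0,0,0.943,0],[0,0,0.2,0,0,0.943,0],[0,0,0.2,0,0,0.943,0],[0,0,0.2,0,0,0.943,0],[0,0,0.2,0,0,0.943,0],[-0.85,0.18,0,0,0,0,0],[-0.85,0.18,0,0,0,0,0],[-0.85,0.18,0,0,0,0,0],[-0.85,0.18,0,0,0,0,0]]
  ]
}}

```text
time_s: 1.15
eef_pos: [0.3189, 0.3854, 0.3444]
eef_rot: [-0.0, 0.558, 0.83, -0.0]
wrist_force: [0.9, -0.3, 0.4]
opening: 1.0
```

Emit:
{"api": "drive_tool", "payload": {
  "commands": [
    [[-0.85,0.18,0,0,0,0,0],[-0.85,0.18,0,0,0,0,0],[-0.85,0.18,0,0,0,0,0],[-0.85,0.18,0,0,0,0,0],[0,0,0,0,0,0,0],[0,0,0,0,0,0,0]]
  ]
}}

```text
time_s: 1.75
eef_pos: [0.4162, 0.2421, 0.3445]
eef_rot: [-0.0, 0.56, 0.829, -0.0]
wrist_force: [-0.2, 1.0, -0.5]
opening: 0.997
```

```bash
cat >> h.py <<'E'
def wrist(ctrl,name,lo=.009,amin=300,zmax=.12):
    o=ctrl.get_obs(); q=o["eef_rot"]; Rt=Ro.from_quat([q[1],q[2],q[3],q[0]]).as_matrix()
    c=ctrl.camera("wrist"); T=np.eye(4); T[:3,:3]=Rt; T[:3,3]=o["eef_pos"]; T=T@c["tool_from_camera"]
    P=world(c,T[:3,:3].T,-T[:3,:3].T@T[:3,3])
    cv2.imwrite(f"pics/{name}.png",c["pixels"][:,:,::-1])
    for r in comps(P,c["depth"]>0,lo,amin): print(*r)
    return c,P
E
python3 - <<'E'
from h import *
from bench import ctrl
plan([.4158,.2428,.178],22.1,ctrl)
wrist(ctrl,"w1")
E
```

```text
t 1.75 pos [0.4162 0.2421 0.3445] q [ 0.28  0.04  1.9   0.    1.21 -0.1 ] open 0.997 F [-0.2  1.  -0.5]
0 turn [-0.004 -0.003 -0.018] shift [ 1.60e-02 -3.00e-03  3.33e+00]
180 turn [-4.0000e-03  6.0000e-03  2.2482e+01] shift [-1.60e-02  3.00e-03  3.33e+00]
[559.  60.] 9008 33.5 [523.4 407.6] [64.2 50.5] 53.7
[380.  67.] 2000 17.7 [413.1 360. ] [20.3 45.2] 16.9
[589. 259.] 8230 19.3 [637.4 294.7] [166.9  44.8] 86.8
[484. 192.] 1299 23.4 [524.7 309.4] [34. 30.] 18.6
[321. 218.] 5466 33.6 [414.2 243.6] [50.1 62.5] 22.1
[408. 356.] 2964 44.3 [532.7 160.2] [45.5 37.1] 67.4
[259. 354.] 1558 28.1 [409.8 105.9] [39.7 35.7] 87.4
[286. 427.] 1282 32.2 [451.2  38. ] [52.9 25.8] 30.4
```

Emit:
{"api": "drive_tool", "payload": {
  "commands": [
    [[0.04,-0.02,0.7,0,0,0,0],[0,0,0.7,0,0,0,0],[0,0,0.7,0,0,0,0],[0,0,0.7,0,0,0,0],[0,0,0.53,0,0,0,0],[0,0,0,0,0,0,0],[0,0,0,0,0,0,200],[0,0,0,0,0,0,200],[0,0,0,0,0,0,200],[0,0,0,0,0,0,200]]
  ]
}}

```text
time_s: 2.8
eef_pos: [0.415, 0.245, 0.1801]
eef_rot: [0.001, 0.558, 0.83, 0.001]
wrist_force: [-1.7, 1.2, 6.4]
opening: 0.575
```

Emit:
{"api": "drive_tool", "payload": {
  "commands": [
    [[0,0,0,0,0,0,200],[0,0,0,0,0,0,200],[0,0,-0.5,0,0,0,200],[0,0,-0.5,0,0,0,200],[0,0,-0.5,0,0,0,200],[0,0,-0.5,0,0,0,200],[0,0,-0.5,0,0,0,200],[0,0,0,0,0,0,200]]
  ]
}}

```text
time_s: 3.6
eef_pos: [0.4152, 0.2448, 0.3068]
eef_rot: [0.002, 0.558, 0.83, 0.003]
wrist_force: [0.3, 0.3, -5.7]
opening: 0.571
```

Run:
```python
from h import *
from bench import ctrl
plan([.528,-.187,.30],-13.6,ctrl)
```

```text
t 3.6 pos [0.4152 0.2448 0.3068] q [ 0.29  0.09  1.93  0.    1.12 -0.1 ] open 0.571 F [ 0.3  0.3 -5.7]
0 turn [ 0.052 -0.012  4.465] shift [-7.863  4.223  0.135]
180 turn [ 1.5000e-02  6.8000e-02 -1.8035e+01] shift [ 7.863 -4.223  0.135]
```

Emit:
{"api": "drive_tool", "payload": {
  "commands": [
    [[0,0,0,0,0,0.893,200],[0,0,0,0,0,0.893,200],[0,0,0,0,0,0.893,200],[0,0,0,0,0,0.893,200],[0,0,0,0,0,0.893,200],[-0.7,0.38,0,0,0,0,200],[-0.7,0.38,0,0,0,0,200],[-0.7,0.38,0,0,0,0,200],[-0.7,0.38,0,0,0,0,200],[-0.7,0.38,0,0,0,0,200]]
  ]
}}

```text
time_s: 4.6
eef_pos: [0.4646, 0.0505, 0.3016]
eef_rot: [-0.001, 0.786, 0.618, -0.001]
wrist_force: [1.0, 0.4, -6.2]
opening: 0.575
```

Emit:
{"api": "drive_tool", "payload": {
  "commands": [
    [[-0.7,0.38,0,0,0,0,200],[-0.7,0.38,0,0,0,0,200],[-0.7,0.38,0,0,0,0,200],[-0.7,0.38,0,0,0,0,200],[0,0,0,0,0,0,200],[0,0,0,0,0,0,200]]
  ]
}}

```text
time_s: 5.2
eef_pos: [0.5056, -0.1027, 0.3015]
eef_rot: [-0.001, 0.787, 0.617, -0.001]
wrist_force: [-0.5, 0.2, -6.2]
opening: 0.574
```

```bash
cat >> h.py <<'E'
def plate(c,P):
    im=c["pixels"].astype(int).sum(2); v=c["depth"]>0
    def rect(m,s):
        n,l,st,ce=cv2.connectedComponentsWithStats(m.astype(np.uint8),connectivity=4); i=1+st[1:,4].argmax(); m=l==i
        r=cv2.minAreaRect((P[m][:,:2]*1000).astype(np.float32)); print(s,ce[i].round(),st[i,4],np.round(r[0],1),np.round(r[1],1),round(r[2],1),"z",round(np.median(P[m][:,2])*1000,1))
    reg=v&(abs(P[...,0]-.58)<.2)&(abs(P[...,1]+.2)<.15)
    rect(reg&(P[...,2]>.062)&(P[...,2]<.072),"work"); rect(reg&(P[...,2]>.009)&(P[...,2]<.03),"plate"); rect(reg&(P[...,2]>.009)&(P[...,2]<.03)&(im>400),"pad")
E
python3 - <<'E'
from h import *
from bench import ctrl
plan([.528,-.187,.30],-13.6,ctrl)
c,P=wrist(ctrl,"w2"); plate(c,P)
E
```

```text
t 5.2 pos [ 0.5056 -0.1027  0.3015] q [-0.43  0.17  1.84  0.    1.13 -0.19] open 0.574 F [-0.5  0.2 -6.2]
0 turn [-0.02  -0.006 -0.018] shift [-1.534  0.832  0.03 ]
180 turn [-9.0000e-03  3.1000e-02  2.2482e+01] shift [ 1.534 -0.832  0.03 ]
[213.  59.] 11060 33.7 [469.5  18. ] [50.2 62.5] 72.0
[516. 314.] 22301 65.6 [ 625.3 -208.5] [59.8 41.6] 75.7
work [554. 360.] 4009 [ 625.3 -208.7] [59.7 41.6] 75.9 z 65.7
plate [504. 300.] 15615 [ 616.4 -206.9] [110.1 168.8] 76.4 z 11.2
pad [484. 326.] 1799 [ 603.3 -203.6] [75.9 17.8] 70.5 z 14.3
```

View pics/w2.png

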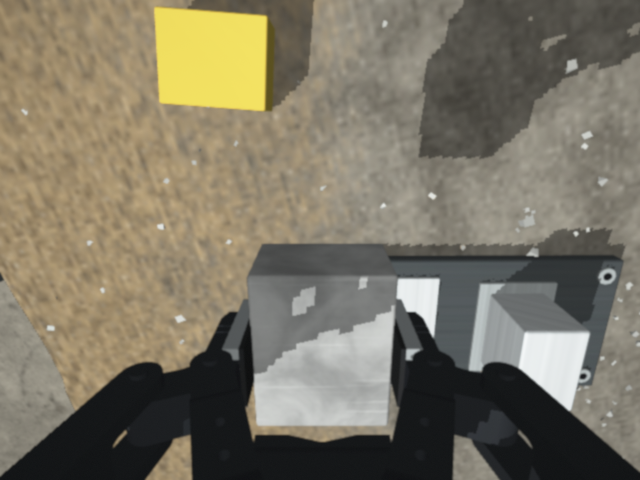

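Run:
```python
from h import *
from bench import ctrl
c,P=wrist(ctrl,"w3",amin=1e9)
o=ctrl.get_obs()
m=(c["depth"]>0)&(P[...,2]>.13)&(P[...,2]<.20); m[:,:248]=0;m[:,400:]=0;m[430:]=0
z=P[m][:,2]; print(np.percentile(z,[5,25,50,75,95]))
t=m&(abs(P[...,2]-np.median(z))<.004); t=cv2.morphologyEx(t.astype(np.uint8),cv2.MORPH_OPEN,np.ones((5,5)))>0
v,u=np.nonzero(t); print(u.min(),u.max(),v.min(),v.max())
r=cv2.minAreaRect((P[t][:,:2]*1000).astype(np.float32)); print(r, o["eef_pos"], np.degrees(2*np.arctan2(o["eef_rot"][2],o["eef_rot"][1])))
```

```text
[0.14009538 0.15351512 0.15402535 0.15445934 0.15522956]
248 399 271 425
((504.7009582519531, -102.339599609375), (63.13467788696289, 52.445194244384766), 76.70619201660156) [ 0.5054568  -0.10119403  0.30176049] 76.40075341624933
```

Run:
```python
from h import *
from bench import ctrl
plan([.5287,-.1848,.196],-13.7,ctrl)
```

```text
t 5.3 pos [ 0.5055 -0.1012  0.3018] q [-0.43  0.17  1.84  0.    1.13 -0.19] open 0.574 F [ 0.7  1.2 -6.7]
0 turn [-0.02  -0.006  0.013] shift [-1.514  0.848  2.115]
180 turn [ 1.0000e-02 -3.1000e-02 -2.2487e+01] shift [ 1.514 -0.848  2.115]
```

Emit:
{"api": "drive_tool", "payload": {
  "commands": [
    [[-0.5,0.28,0,0,0,0,200],[-0.5,0.28,0,0,0,0,200],[-0.5,0.28,0,0,0,0,200],[0,0,0.6,0,0,0,200],[0,0,0.6,0,0,0,200],[0,0,0.5,0,0,0,200],[0,0,0.1,0,0,0,200],[0,0,0.1,0,0,0,200],[0,0,0,0,0,0,200],[0,0,0,0,0,0,200]]
  ]
}}

```text
time_s: 6.3
eef_pos: [0.5302, -0.1848, 0.2096]
eef_rot: [0.001, 0.786, 0.619, 0.0]
wrist_force: [-0.4, -0.8, -6.7]
opening: 0.571
```

Run:
```python
from h import *
from bench import ctrl
plan([.5287,-.1848,.196],-13.7,ctrl)
```

```text
t 6.3 pos [ 0.5302 -0.1848  0.2096] q [-0.55  0.4   1.77  0.    0.97 -0.31] open 0.571 F [-0.4 -0.8 -6.7]
0 turn [0.017 0.005 0.016] shift [-0.007 -0.029  0.272]
180 turn [-8.0000e-03  2.7000e-02 -2.2484e+01] shift [0.007 0.029 0.272]
```

Emit:
{"api": "drive_tool", "payload": {
  "commands": [
    [[0,-0.02,0.1,0,0,0,200],[0,0,0.1,0,0,0,200],[0,0,0.05,0,0,0,200],[0,0,0.02,0,0,0,200],[0,0,0,0,0,0,200]]
  ]
}}

```text
time_s: 6.8
eef_pos: [0.5285, -0.1846, 0.1953]
eef_rot: [-0.0, 0.786, 0.618, -0.0]
wrist_force: [-4.4, 1.7, 1.9]
opening: 0.567
```

Emit:
{"api": "drive_tool", "payload": {
  "commands": [
    [[0,0,0,0,0,0,60],[0,0,0,0,0,0,40],[0,0,0,0,0,0,20],[0,0,-0.3,0,0,0,20],[0,0,-0.6,0,0,0,0],[0,0,-0.6,0,0,0,0],[-0.6,0,-0.6,0,0,0,0],[-0.6,0,-0.4,0,0,0,0],[-0.4,0,0,0,0,0,0],[0,0,0,0,0,0,0]]
  ]
}}

```text
time_s: 7.8
eef_pos: [0.5095, -0.2648, 0.3223]
eef_rot: [0.002, 0.787, 0.617, 0.0]
wrist_force: [-1.0, -0.3, 1.2]
opening: 0.999
```

Run:
```python
from h import *
from bench import ctrl
plan([.5285,-.1846,.196],-13.7,ctrl)
c,P=wrist(ctrl,"w4"); plate(c,P)
reg=(P[...,2]>.042)&(P[...,2]<.055)&(abs(P[...,0]-.528)<.05)&(abs(P[...,1]+.185)<.05)
print("heel",cv2.minAreaRect((P[reg][:,:2]*1000).astype(np.float32)),np.median(P[reg][:,2]))
```

```text
t 7.8 pos [ 0.5095 -0.2648  0.3223] q [-0.69  0.26  1.68 -0.    1.19 -0.45] open 0.999 F [-1.  -0.3  1.2]
0 turn [ 0.027  0.018 -0.008] shift [ 1.649 -0.01   2.526]
180 turn [ 0.028 -0.043 22.492] shift [-1.649  0.01   2.526]
[393. 103.] 60084 65.2 [ 625.5 -209.7] [60.1 41.1] 75.7
work [500. 107.] 8238 [ 625.6 -209.7] [60.  41.1] 75.8 z 65.6
plate [385. 101.] 40838 [ 577.  -198.4] [110.7 249.8] 76.4 z 11.1
pad [322. 106.] 6496 [ 529.  -186.4] [83.9 85.1] 76.3 z 13.8
heel ((534.677001953125, -187.54791259765625), (61.65326690673828, 64.98038482666016), 76.37127685546875) 0.04778764908007053
```

View pics/w4.png

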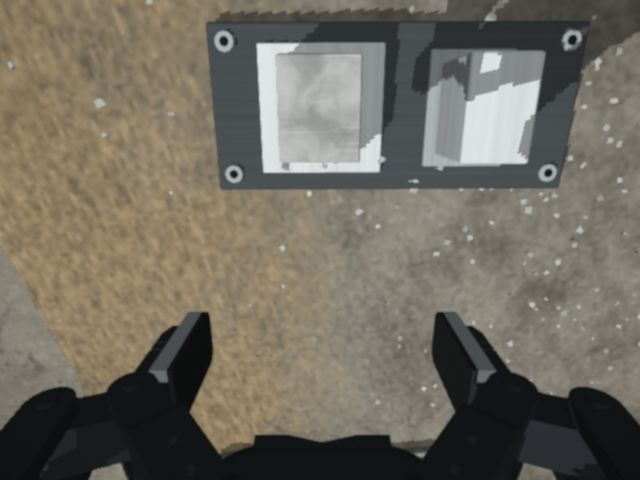

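The picture shows the heel block on the pad, top face at (277–361, 54–162), square to the plate. I'll measure its centre cleanly.

Run:
```python
from h import *
from bench import ctrl
plan([.528,-.186,.196],-13.7,ctrl)
c,P=wrist(ctrl,"w5",amin=1e9); plate(c,P)
m=np.zeros((480,640),np.uint8); m[40:180,260:380]=1; m&=((P[...,2]>.043)&(P[...,2]<.053)).astype(np.uint8)
n,l,s,ce=cv2.connectedComponentsWithStats(m); i=1+s[1:,4].argmax(); print(s[i])
print("heel",cv2.minAreaRect((P[l==i][:,:2]*1000).astype(np.float32)),np.median(P[l==i][:,2]))
plan([.413,.360,.30],15.9,ctrl)
```

```text
t 7.85 pos [ 0.5095 -0.2633  0.3211] q [-0.68  0.26  1.69  0.    1.19 -0.44] open 0.997 F [-0.4  0.1 -0.1]
0 turn [ 0.013  0.005 -0.003] shift [ 1.59  -0.006  2.502]
180 turn [ 8.0000e-03 -2.0000e-02  2.2497e+01] shift [-1.59   0.006  2.502]
work [502. 110.] 8209 [ 625.5 -209.5] [59.3 40.7] 76.2 z 65.6
plate [387. 104.] 40877 [ 576.7 -199.6] [113.  249.9] 76.4 z 11.1
pad [323. 109.] 6525 [ 528.8 -186.3] [83.8 85. ] 76.1 z 13.8
[ 277   57   87  109 9061]
heel ((527.4345703125, -185.54258728027344), (61.63566589355469, 50.12989807128906), 76.21881866455078) 0.047768259035151715
t 7.9 pos [ 0.5095 -0.2623  0.3203] q [-0.68  0.27  1.69  0.    1.19 -0.44] open 1.001 F [-0.3 -0.  -1.3]
0 turn [ 0.004 -0.    -3.696] shift [12.499  1.553  0.407]
180 turn [-0.0000e+00 -5.0000e-03  1.8804e+01] shift [-12.499  -1.553   0.407]
```

Emit:
{"api": "drive_tool", "payload": {
  "commands": [
    [[0,0,0,0,0,-0.924,0],[0,0,0,0,0,-0.924,0],[0,0,0,0,0,-0.924,0],[0,0,0,0,0,-0.924,0],[0.89,0.11,0,0,0,0,0],[0.89,0.11,0,0,0,0,0],[0.89,0.11,0,0,0,0,0],[0.89,0.11,0,0,0,0,0],[0.89,0.11,0,0,0,0,0],[0.89,0.11,0,0,0,0,0]]
  ]
}}

```text
time_s: 8.9
eef_pos: [0.4669, 0.0063, 0.3195]
eef_rot: [-0.0, 0.602, 0.799, 0.0]
wrist_force: [0.9, 0.2, 0.2]
opening: 1.003
```

Emit:
{"api": "drive_tool", "payload": {
  "commands": [
    [[0.89,0.11,0,0,0,0,0],[0.89,0.11,0,0,0,0,0],[0.89,0.11,0,0,0,0,0],[0.89,0.11,0,0,0,0,0],[0.89,0.11,0,0,0,0,0],[0.89,0.11,0,0,0,0,0],[0.89,0.11,0,0,0,0,0],[0.89,0.11,0,0,0,0,0],[0,0,0,0,0,0,0],[0,0,0,0,0,0,0]]
  ]
}}

```text
time_s: 9.9
eef_pos: [0.4108, 0.3593, 0.3191]
eef_rot: [-0.0, 0.601, 0.8, -0.001]
wrist_force: [0.1, 0.1, -0.2]
opening: 0.997
```

Run:
```python
from h import *
from bench import ctrl
wrist(ctrl,"w6")
plan([.4135,.360,.176],15.9,ctrl)
```

```text
[473.  47.] 8948 33.6 [467.2 498.1] [50.9 53.9] 19.0
[232.  88.] 8913 33.7 [329.2 433.4] [62.2 50.5] 47.6
[498. 207.] 7726 33.5 [523.  407.5] [63.8 50.9] 53.5
[326. 225.] 1644 17.6 [413.1 360. ] [19.9 45.8] 16.2
[584. 332.] 6662 19.3 [638.5 325.1] [113.   44.9] 87.0
[436. 315.] 555 22.9 [520.7 313.3] [30.4 23.6] 45.2
t 9.95 pos [0.4113 0.3583 0.3192] q [ 0.5   0.21  1.76 -0.    1.18  0.22] open 1.001 F [-0.  -0.2 -1.1]
0 turn [-0.011  0.004  0.023] shift [0.021 0.052 2.863]
180 turn [-6.0000e-03 -1.7000e-02 -2.2477e+01] shift [-0.021 -0.052  2.863]
```

Emit:
{"api": "drive_tool", "payload": {
  "commands": [
    [[0.045,0.055,0.6,0,0,0,0],[0,0,0.7,0,0,0,0],[0,0,0.7,0,0,0,0],[0,0,0.6,0,0,0,0],[0,0,0.25,0,0,0,100],[0,0,0,0,0,0,150],[0,0,0,0,0,0,240],[0,0,0,0,0,0,240],[0,0,0,0,0,0,240],[0,0,0,0,0,0,240]]
  ]
}}

```text
time_s: 10.95
eef_pos: [0.4154, 0.3613, 0.1793]
eef_rot: [0.001, 0.602, 0.798, 0.002]
wrist_force: [0.1, -0.7, 6.9]
opening: 0.217
```

Emit:
{"api": "drive_tool", "payload": {
  "commands": [
    [[0,0,0,0,0,0,240],[0,0,0,0,0,0,240],[0,0,0,0,0,0,240]]
  ]
}}

```text
time_s: 11.25
eef_pos: [0.4154, 0.3613, 0.1793]
eef_rot: [0.001, 0.602, 0.799, 0.002]
wrist_force: [-0.4, -0.9, 7.1]
opening: 0.214
```

Emit:
{"api": "drive_tool", "payload": {
  "commands": [
    [[0,0,-0.3,0,0,0,240],[0,0,-0.7,0,0,0,240],[0,0,-0.7,0,0,0,240],[0,0,-0.7,0,0,0,240],[0,0,-0.4,0,0,0,240],[0,0,0,0,0,0,240]]
  ]
}}

```text
time_s: 11.85
eef_pos: [0.4153, 0.3615, 0.3219]
eef_rot: [0.002, 0.602, 0.799, 0.004]
wrist_force: [0.5, 0.4, -1.7]
opening: 0.215
```

Run:
```python
from h import *
from bench import ctrl
plan([.5288,-.1850,.2283],-13.7,ctrl)
```

```text
t 11.85 pos [0.4153 0.3615 0.3219] q [0.5  0.21 1.75 0.   1.17 0.22] open 0.215 F [ 0.5  0.4 -1.7]
0 turn [ 0.052 -0.027  3.71 ] shift [-10.081   4.794   1.873]
180 turn [  0.037   0.07  -18.79 ] shift [10.081 -4.794  1.873]
```

Emit:
{"api": "drive_tool", "payload": {
  "commands": [
    [[0,0,0,0,0,0.927,240],[0,0,0,0,0,0.927,240],[0,0,0,0,0,0.927,240],[0,0,0,0,0,0.927,240],[-0.84,0.4,0,0,0,0,240],[-0.84,0.4,0,0,0,0,240],[-0.84,0.4,0,0,0,0,240],[-0.84,0.4,0,0,0,0,240],[-0.84,0.4,0,0,0,0,240],[-0.84,0.4,0,0,0,0,240]]
  ]
}}

```text
time_s: 12.85
eef_pos: [0.4706, 0.0858, 0.3162]
eef_rot: [-0.001, 0.786, 0.618, -0.001]
wrist_force: [0.6, -0.7, -1.8]
opening: 0.219
```

Emit:
{"api": "drive_tool", "payload": {
  "commands": [
    [[-0.84,0.4,0,0,0,0,240],[-0.84,0.4,0,0,0,0,240],[-0.84,0.4,0,0,0,0,240],[-0.84,0.4,0,0,0,0,240],[-0.84,0.4,0,0,0,0,240],[-0.84,0.4,0,0,0,0,240],[0,0,0,0,0,0,240],[0,0,0,0,0,0,240]]
  ]
}}

```text
time_s: 13.65
eef_pos: [0.5275, -0.1864, 0.3158]
eef_rot: [-0.001, 0.787, 0.617, -0.0]
wrist_force: [-0.6, 1.6, -2.4]
opening: 0.215
```

Run:
```python
from h import *
from bench import ctrl
plan([.5288,-.1850,.2283],-13.7,ctrl)
c,P=wrist(ctrl,"w7",amin=1e9)
```

```text
t 13.65 pos [ 0.5275 -0.1864  0.3158] q [-0.55  0.24  1.72  0.    1.18 -0.31] open 0.215 F [-0.6  1.6 -2.4]
0 turn [-0.018 -0.008 -0.017] shift [0.034 0.018 1.749]
180 turn [-1.2000e-02  2.9000e-02  2.2483e+01] shift [-0.034 -0.018  1.749]
```

View pics/w7.png

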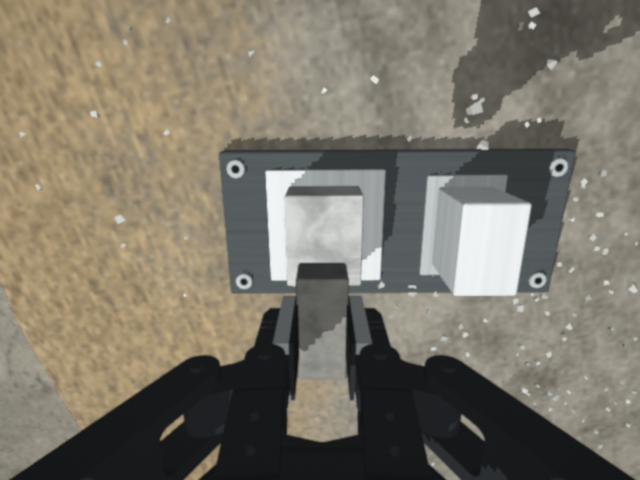

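Packer is in hand at (322,320), above and parallel to the block (285–362, 190–285). Lowering.

Emit:
{"api": "drive_tool", "payload": {
  "commands": [
    [[0.02,0.01,0.5,0,0,0,240],[0,0,0.5,0,0,0,240],[0,0,0.4,0,0,0,240],[0,0,0.1,0,0,0,240],[0,0,0.06,0,0,0,240],[0,0,0,0,0,0,240],[0,0,0,0,0,0,240]]
  ]
}}

```text
time_s: 14.4
eef_pos: [0.5294, -0.1848, 0.2404]
eef_rot: [0.001, 0.786, 0.618, 0.0]
wrist_force: [0.3, -0.5, -1.2]
opening: 0.213
```

Emit:
{"api": "drive_tool", "payload": {
  "commands": [
    [[0,0,0.1,0,0,0,240],[0,0,0.06,0,0,0,240],[0,0,0.03,0,0,0,240],[0,0,0,0,0,0,240],[0,0,0,0,0,0,240]]
  ]
}}

```text
time_s: 14.9
eef_pos: [0.5289, -0.1849, 0.2297]
eef_rot: [-0.0, 0.786, 0.618, -0.0]
wrist_force: [0.2, -0.1, -1.9]
opening: 0.215
```

Emit:
{"api": "drive_tool", "payload": {
  "commands": [
    [[0,0,0.02,0,0,0,240],[0,0,0.02,0,0,0,240],[0,0,0,0,0,0,240]]
  ]
}}

```text
time_s: 15.2
eef_pos: [0.529, -0.185, 0.2283]
eef_rot: [0.0, 0.786, 0.618, 0.0]
wrist_force: [-2.0, 1.1, 3.9]
opening: 0.212
```

Emit:
{"api": "drive_tool", "payload": {
  "commands": [
    [[0,0,0,0,0,0,180],[0,0,0,0,0,0,120],[0,0,0,0,0,0,90],[0,0,-0.3,0,0,0,60],[0,0,-0.5,0,0,0,30],[0,0,-0.5,0,0,0,0],[-0.6,0,-0.4,0,0,0,0],[-0.6,0,-0.2,0,0,0,0],[-0.4,0,0,0,0,0,0],[0,0,0,0,0,0,0]]
  ]
}}

```text
time_s: 16.2
eef_pos: [0.5097, -0.265, 0.3247]
eef_rot: [0.002, 0.787, 0.617, 0.0]
wrist_force: [0.8, 0.3, 0.1]
opening: 1.003
```

```bash
cat >> h.py <<'E'
def top(P,c,zlo,zhi,ctr,rad=.06,s=""):
    m=((c["depth"]>0)&(P[...,2]>zlo)&(P[...,2]<zhi)&(np.hypot(P[...,0]-ctr[0],P[...,1]-ctr[1])<rad)).astype(np.uint8)
    m=cv2.morphologyEx(m,cv2.MORPH_OPEN,np.ones((3,3)))
    n,l,st,ce=cv2.connectedComponentsWithStats(m,connectivity=4); i=1+st[1:,4].argmax(); q=P[l==i]
    r=cv2.minAreaRect((q[:,:2]*1000).astype(np.float32)); print(s,ce[i].round(),st[i,4],np.round(r[0],1),np.round(r[1],1),round(r[2],1),"z",round(np.median(q[:,2])*1000,1))
E
python3 - <<'E'
from h import *
from bench import ctrl
plan([.638,.296,.30],-3.1,ctrl)
c,P=wrist(ctrl,"w8",amin=1e9); plate(c,P)
top(P,c,.043,.053,(.528,-.186),s="heel"); top(P,c,.0615,.073,(.528,-.186),.03,s="packer")
E
```

```text
t 16.2 pos [ 0.5097 -0.265   0.3247] q [-0.69  0.26  1.68 -0.    1.2  -0.44] open 1.003 F [0.8 0.3 0.1]
0 turn [ 0.018  0.016 -1.344] shift [11.342  1.956  0.493]
180 turn [ 0.023 -0.026 21.156] shift [-11.342  -1.956   0.493]
work [498. 106.] 8086 [ 625.4 -209.6] [60.2 40.6] 76.0 z 65.7
plate [385. 102.] 40237 [ 576.7 -199.4] [112.8 249.8] 76.4 z 11.1
pad [322. 106.] 6394 [ 528.9 -186. ] [85.  84.6] 76.4 z 13.8
heel [318. 106.] 5881 [ 527.5 -185.6] [62.3 50.1] 76.2 z 47.8
packer [320. 108.] 2994 [ 528.2 -185.5] [44.9 19.8] 76.7 z 65.8
```

Emit:
{"api": "drive_tool", "payload": {
  "commands": [
    [[0,0,0,0,0,-0.672,0],[0,0,0,0,0,-0.672,0],[0.8,0.14,0,0,0,0,0],[0.8,0.14,0,0,0,0,0],[0.8,0.14,0,0,0,0,0],[0.8,0.14,0,0,0,0,0],[0.8,0.14,0,0,0,0,0],[0.8,0.14,0,0,0,0,0],[0.8,0.14,0,0,0,0,0]]
  ]
}}

```text
time_s: 17.15
eef_pos: [0.573, 0.0175, 0.3229]
eef_rot: [-0.0, 0.725, 0.689, 0.0]
wrist_force: [0.6, -0.7, -0.1]
opening: 0.999
```

Emit:
{"api": "drive_tool", "payload": {
  "commands": [
    [[0.8,0.14,0,0,0,0,0],[0.8,0.14,0,0,0,0,0],[0.8,0.14,0,0,0,0,0],[0.8,0.14,0,0,0,0,0],[0.8,0.14,0,0,0,0,0],[0.8,0.14,0,0,0,0,0],[0.8,0.14,0,0,0,0,0],[0,0,0,0,0,0,0],[0,0,0,0,0,0,0],[0,0,0,0,0,0,0]]
  ]
}}

```text
time_s: 18.15
eef_pos: [0.636, 0.2916, 0.3225]
eef_rot: [-0.0, 0.725, 0.689, -0.001]
wrist_force: [-0.2, -1.0, 0.9]
opening: 0.998
```

Run:
```python
from h import *
from bench import ctrl
c,P=wrist(ctrl,"w9",amin=3000)
top(P,c,.014,.03,(.638,.296),.12,s="strap")
plan([.638,.297,.178],-3.1,ctrl)
```

```text
[136.  61.] 10059 33.8 [523.3 407.5] [64. 51.] 53.6
[547. 165.] 11114 19.5 [798.7 306.2] [ 20.1 252.8] 4.0
[325. 200.] 10786 19.7 [637.5 296.7] [170.2  42.1] 86.7
strap [325. 200.] 10711 [637.5 296.7] [170.2  42.1] 86.7 z 18.8
t 18.2 pos [0.6363 0.291  0.3226] q [ 0.26  0.52  1.33 -0.    1.29  0.31] open 1.001 F [ 0.3 -0.3  0.3]
0 turn [-0.005  0.003  0.015] shift [0.121 0.028 2.892]
180 turn [-5.0000e-03 -8.0000e-03 -2.2485e+01] shift [-0.121 -0.028  2.892]
```

View pics/w9.png

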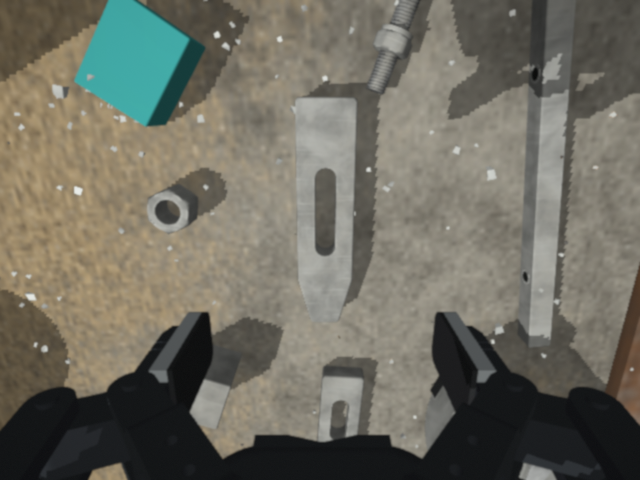

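Strap at (325,200), tapered nose at the bottom (325,318). It lies clear for the fingers.

Emit:
{"api": "drive_tool", "payload": {
  "commands": [
    [[0.14,0.03,0.6,0,0,0.015,0],[0,0,0.7,0,0,0,0],[0,0,0.7,0,0,0,0],[0,0,0.55,0,0,0,0],[0,0,0.28,0,0,0,0],[0,0,0,0,0,0,100],[0,0,0,0,0,0,220],[0,0,0,0,0,0,220],[0,0,0,0,0,0,220],[0,0,0,0,0,0,220]]
  ]
}}

```text
time_s: 19.2
eef_pos: [0.6395, 0.2988, 0.1841]
eef_rot: [0.001, 0.726, 0.688, 0.002]
wrist_force: [-0.8, -1.1, 6.1]
opening: 0.471
```

Emit:
{"api": "drive_tool", "payload": {
  "commands": [
    [[0,0,0,0,0,0,220],[0,0,0,0,0,0,220],[0,0,0,0,0,0,220]]
  ]
}}

```text
time_s: 19.5
eef_pos: [0.6395, 0.2988, 0.1841]
eef_rot: [0.001, 0.726, 0.688, 0.002]
wrist_force: [-1.4, -1.3, 6.8]
opening: 0.475
```

Emit:
{"api": "drive_tool", "payload": {
  "commands": [
    [[0,0,-0.2,0,0,0,220],[0,0,-0.4,0,0,0,220],[0,0,-0.6,0,0,0,220],[0,0,-0.7,0,0,0,220],[0,0,-0.7,0,0,0,220],[0,0,-0.4,0,0,0,220],[0,0,-0.2,0,0,0,220],[0,0,0,0,0,0,220],[0,0,0,0,0,0,220]]
  ]
}}

```text
time_s: 20.4
eef_pos: [0.6379, 0.2984, 0.3397]
eef_rot: [-0.001, 0.726, 0.688, -0.001]
wrist_force: [0.0, -0.1, -9.3]
opening: 0.471
```

Run:
```python
from h import *
from bench import ctrl
plan([.577,-.1967,.251],76.3,ctrl)
c,P=wrist(ctrl,"w10",amin=1e9)
```

```text
t 20.4 pos [0.6379 0.2984 0.3397] q [0.27 0.52 1.3  0.   1.33 0.32] open 0.471 F [ 0.  -0.1 -9.3]
0 turn [-1.800e-02 -7.000e-03 -9.921e+00] shift [-1.162 -9.909  1.774]
180 turn [-8.0000e-03  1.9000e-02  1.2579e+01] shift [1.162 9.909 1.774]
```

View pics/w10.png

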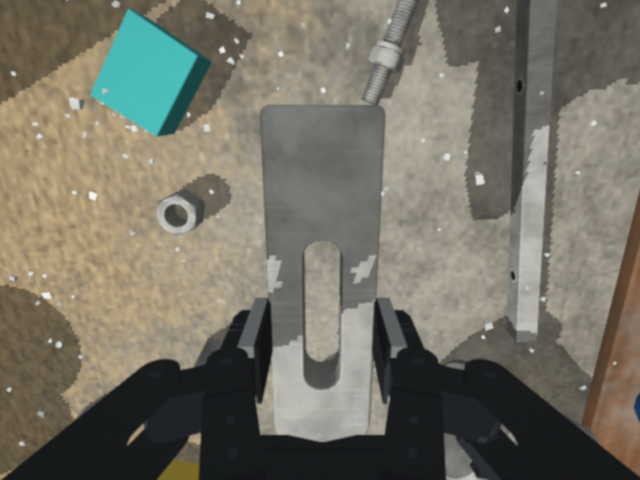

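Strap is held in the middle, level by eye, heel end at (322,105).

Emit:
{"api": "drive_tool", "payload": {
  "commands": [
    [[0,0,0,0,0,-0.62,220],[0,0,0,0,0,-0.93,220],[0,0,0,0,0,-0.93,220],[0,0,0,0,0,-0.93,220],[0,0,0,0,0,-0.93,220],[0,0,0,0,0,-0.93,220],[0,0,0,0,0,-0.93,220],[0,0,0,0,0,-0.93,220],[0,0,0,0,0,-0.93,220],[0,0,0,0,0,-0.93,220]]
  ]
}}

```text
time_s: 21.45
eef_pos: [0.6379, 0.2984, 0.3384]
eef_rot: [-0.002, 0.181, 0.984, -0.001]
wrist_force: [-0.8, -0.1, -8.7]
opening: 0.468
```

Emit:
{"api": "drive_tool", "payload": {
  "commands": [
    [[0,-0.3,0,0,0,-0.93,220],[0,-0.6,0,0,0,0,220],[-0.1,-0.8,0,0,0,0,220],[-0.1,-0.8,0,0,0,0,220],[-0.1,-0.8,0,0,0,0,220],[-0.1,-0.8,0,0,0,0,220],[-0.1,-0.8,0,0,0,0,220],[-0.1,-0.8,0,0,0,0,220],[-0.1,-0.8,0,0,0,0,220],[-0.1,-0.8,0,0,0,0,220]]
  ]
}}

```text
time_s: 22.45
eef_pos: [0.588, -0.0664, 0.3393]
eef_rot: [-0.002, 0.119, 0.993, 0.0]
wrist_force: [-0.2, -0.6, -8.9]
opening: 0.469
```

Emit:
{"api": "drive_tool", "payload": {
  "commands": [
    [[-0.1,-0.8,0,0,0,0,220],[-0.1,-0.8,0,0,0,0,220],[-0.1,-0.6,0,0,0,0,220],[0,-0.3,0,0,0,0,220],[0,0,0,0,0,0,220],[0,0,0,0,0,0,220],[0,0,0,0,0,0,220]]
  ]
}}

```text
time_s: 23.15
eef_pos: [0.5739, -0.1887, 0.3404]
eef_rot: [-0.001, 0.119, 0.993, 0.001]
wrist_force: [-0.4, -0.5, -8.1]
opening: 0.471
```

Run:
```python
from h import *
from bench import ctrl
plan([.577,-.1967,.251],76.3,ctrl)
c,P=wrist(ctrl,"w11",amin=1e9)
o=ctrl.get_obs(); z0=o["eef_pos"][2]-.164
m=(c["depth"]>0)&(abs(P[...,2]-z0)<.008)
m[:, :262]=0; m[:,380:]=0; m[420:]=0
q=P[m]; A=np.c_[q[:,:2]-q[:,:2].mean(0),np.ones(len(q))]; s=np.linalg.lstsq(A,q[:,2],rcond=None)[0]
u=np.array([np.cos(np.radians(166.3)),np.sin(np.radians(166.3))])
print(len(q),"z",q[:,2].mean(),"slope deg along strap",np.degrees(s[:2]@u),"across",np.degrees(s[:2]@[-u[1],u[0]]))
top(P,c,z0-.006,z0+.006,o["eef_pos"][:2],.12,s="strap"); print(o["eef_pos"])
```

```text
t 23.15 pos [ 0.5739 -0.1887  0.3404] q [-0.51  0.31  1.59  0.    1.25 -1.85] open 0.471 F [-0.4 -0.5 -8.1]
0 turn [ 0.007 -0.01   0.007] shift [-0.098 -0.141  1.789]
180 turn [ 1.6000e-02  1.1000e-02 -2.2493e+01] shift [0.098 0.141 1.789]
30046 z 0.17509459181394452 slope deg along strap 0.16119245803298762 across 0.12733499106893642
strap [322. 256.] 32183 [ 561.3 -182.4] [ 59.9 142.7] 81.8 z 175.1
[ 0.57402707 -0.18861227  0.34065538]
```

View pics/w11.png

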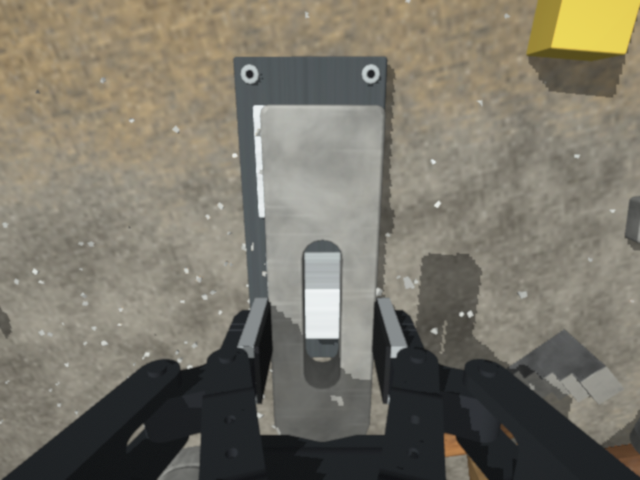

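Level to 0.2°, aligned with the plate. Lowering.

Emit:
{"api": "drive_tool", "payload": {
  "commands": [
    [[-0.1,-0.14,0,0,0,0,220],[0,0,0.4,0,0,0,220],[0,0,0.5,0,0,0,220],[0,0,0.4,0,0,0,220],[0,0,0.2,0,0,0,220],[0,0,0.1,0,0,0,220],[0,0,0,0,0,0,220],[0,0,0,0,0,0,220],[0,0,0,0,0,0,220]]
  ]
}}

```text
time_s: 24.1
eef_pos: [0.5777, -0.1982, 0.2626]
eef_rot: [0.001, 0.119, 0.993, -0.0]
wrist_force: [0.2, 0.3, -8.0]
opening: 0.466
```

Run:
```python
from h import *
from bench import ctrl
plan([.577,-.1967,.251],76.3,ctrl)
```

```text
t 24.1 pos [ 0.5777 -0.1982  0.2626] q [-0.52  0.42  1.62 -0.    1.11 -1.86] open 0.466 F [ 0.2  0.3 -8. ]
0 turn [-0.005  0.017 -0.   ] shift [0.021 0.026 0.232]
180 turn [2.60e-02 8.00e-03 2.25e+01] shift [-0.021 -0.026  0.232]
```

Emit:
{"api": "drive_tool", "payload": {
  "commands": [
    [[0.02,0.025,0.08,0,0,0,220],[0,0,0.06,0,0,0,220],[0,0,0.04,0,0,0,220],[0,0,0.02,0,0,0,220],[0,0,0,0,0,0,220],[0,0,0,0,0,0,220]]
  ]
}}

```text
time_s: 24.7
eef_pos: [0.5765, -0.1965, 0.2512]
eef_rot: [0.0, 0.119, 0.993, -0.0]
wrist_force: [-0.2, -0.3, -7.9]
opening: 0.468
```

Emit:
{"api": "drive_tool", "payload": {
  "commands": [
    [[0,0,0.02,0,0,0,220],[0,0,0.02,0,0,0,220],[0,0,0,0,0,0,220]]
  ]
}}

```text
time_s: 25.0
eef_pos: [0.5767, -0.1966, 0.2511]
eef_rot: [0.0, 0.119, 0.993, -0.0]
wrist_force: [-5.8, 2.4, 7.0]
opening: 0.468
```

Emit:
{"api": "drive_tool", "payload": {
  "commands": [
    [[0,0,-0.01,0,0,0,180],[0,0,0,0,0,0,120],[0,0,0,0,0,0,80],[0,0,0,0,0,0,40],[0,0,0,0,0,0,10],[0,0,-0.4,0,0,0,0],[0,0,-0.6,0,0,0,0],[0,0,-0.7,0,0,0,0],[0,0,-0.4,0,0,0,0],[0,0,0,0,0,0,0]]
  ]
}}

```text
time_s: 26.0
eef_pos: [0.5776, -0.1971, 0.3589]
eef_rot: [0.004, 0.119, 0.993, -0.001]
wrist_force: [-0.2, -0.8, 0.2]
opening: 0.997
```

Run:
```python
from h import *
from bench import ctrl
plan([.411,.107,.30],-2.7,ctrl)
c,P=wrist(ctrl,"w12",amin=1e9)
top(P,c,.078,.095,(.577,-.197),.12,s="strap")
c=ctrl.camera("top"); P=world(c); cv2.imwrite("pics/t2.png",c["pixels"][:,:,::-1])
top(P,c,.082,.1,(.577,-.197),.12,s="strap top")
```

```text
t 26.0 pos [ 0.5776 -0.1971  0.3589] q [-0.52  0.3   1.56  0.    1.28 -1.85] open 0.997 F [-0.2 -0.8  0.2]
0 turn [0.024 0.055 9.874] shift [ 5.918 -3.615  1.178]
180 turn [ -0.058   0.025 -12.625] shift [-5.918  3.615  1.178]
strap [323. 215.] 13031 [ 578.4 -197.4] [ 42.2 169. ] 76.1 z 85.7Traceback (most recent call last):
  File "<stdin>", line 7, in <module>
  File "h.py", line 44, in top
    n,l,st,ce=cv2.connectedComponentsWithStats(m,connectivity=4); i=1+st[1:,4].argmax(); q=P[l==i]
                                                                      ~~~~~~~~~~~~~~~^^
ValueError: attempt to get argmax of an empty sequence
```

View pics/w12.png

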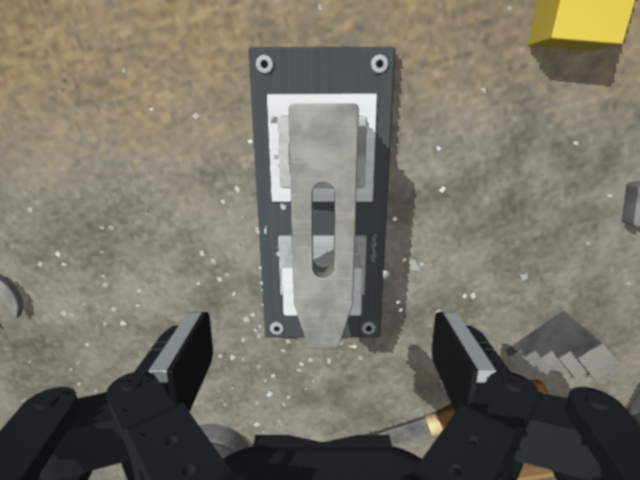

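Strap lies over packer and workpiece, nose on the workpiece, measured within about 1 mm of the midpoint. Now the larger nut: candidates are top-view (316,279), about 36 across and 29 high, and (237,220), 30 across and 24 high; the first is the larger.

Run:
```python
from h import *
from bench import ctrl
plan([.411,.106,.34],57.4,ctrl)
```

```text
t 26.1 pos [ 0.5765 -0.1965  0.3546] q [-0.52  0.3   1.56  0.    1.27 -1.85] open 1.0 F [ 0.  -0.6 -0.5]
0 turn [-1.000e-03  5.000e-03  2.362e+00] shift [6.047 3.313 0.292]
180 turn [-7.0000e-03 -1.0000e-03 -2.0138e+01] shift [-6.047 -3.313  0.292]
```

Emit:
{"api": "drive_tool", "payload": {
  "commands": [
    [[0,0,0,0,0,0.787,0],[0,0,0,0,0,0.787,0],[0,0,0,0,0,0.787,0],[0.8,0.44,0,0,0,0,0],[0.8,0.44,0,0,0,0,0],[0.8,0.44,0,0,0,0,0],[0.8,0.44,0,0,0,0,0],[0.8,0.44,0.1,0,0,0,0],[0.8,0.44,0.1,0,0,0,0],[0.8,0.44,0.1,0,0,0,0]]
  ]
}}

```text
time_s: 27.1
eef_pos: [0.4217, 0.0854, 0.3378]
eef_rot: [-0.001, 0.281, 0.96, -0.0]
wrist_force: [0.6, 1.3, 0.4]
opening: 0.995
```

Emit:
{"api": "drive_tool", "payload": {
  "commands": [
    [[0.4,0.22,0,0,0,0,0],[0,0,0,0,0,0,0],[0,0,0,0,0,0,0],[0,0,0,0,0,0,0]]
  ]
}}

```text
time_s: 27.5
eef_pos: [0.4131, 0.1034, 0.3392]
eef_rot: [-0.0, 0.281, 0.96, -0.0]
wrist_force: [1.1, 0.3, -0.0]
opening: 1.004
```

Run:
```python
from h import *
from bench import ctrl
c,P=wrist(ctrl,"w13",amin=1e9)
top(P,c,.021,.033,(.411,.106),.04,s="nut")
im=cv2.imread("pics/w13.png"); cv2.imwrite("pics/w13c.png",cv2.resize(im[120:330,180:460],(800,600),interpolation=cv2.INTER_CUBIC))
plan([.411,.106,.18],57.4,ctrl)
```

```text
nut [323. 219.] 1326 [409.8 105.6] [36.  39.5] 57.2 z 27.3
t 27.55 pos [0.4132 0.1033 0.3393] q [-0.04 -0.09  2.03 -0.    1.2  -1.04] open 0.998 F [-0.1 -0.3 -0.6]
0 turn [-0.003 -0.002 -0.009] shift [0.066 0.023 3.187]
180 turn [-4.0000e-03  5.0000e-03  2.2491e+01] shift [-0.066 -0.023  3.187]
```

View pics/w13c.png

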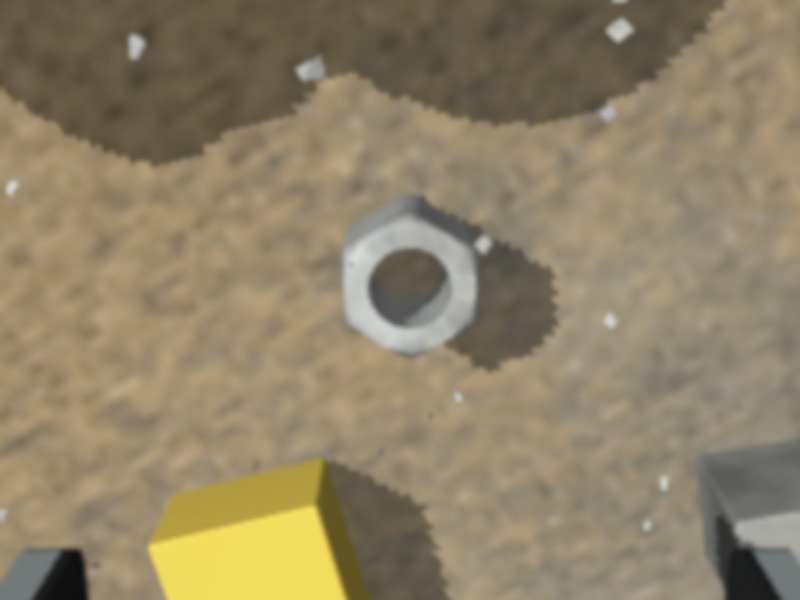

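Nut seen at crop (410,285), with its flats facing left and right, along the jaw axis.

Emit:
{"api": "drive_tool", "payload": {
  "commands": [
    [[0.1,0.02,0.6,0,0,0,0],[0,0,0.8,0,0,0,0],[0,0,0.8,0,0,0,0],[0,0,0.6,0,0,0,0],[0,0,0.3,0,0,0,0],[0,0,0,0,0,0,80],[0,0,0,0,0,0,220],[0,0,0,0,0,0,220],[0,0,0,0,0,0,220],[0,0,0,0,0,0,220]]
  ]
}}

```text
time_s: 28.55
eef_pos: [0.41, 0.1075, 0.1862]
eef_rot: [0.002, 0.281, 0.96, 0.0]
wrist_force: [0.8, -1.7, 6.2]
opening: 0.396
```

Emit:
{"api": "drive_tool", "payload": {
  "commands": [
    [[0,0,0,0,0,0,220],[0,0,0,0,0,0,220],[0,0,0,0,0,0,220]]
  ]
}}

```text
time_s: 28.85
eef_pos: [0.41, 0.1076, 0.1862]
eef_rot: [0.002, 0.281, 0.96, 0.0]
wrist_force: [-0.4, -0.6, 7.2]
opening: 0.401
```

Emit:
{"api": "drive_tool", "payload": {
  "commands": [
    [[0,0,-0.3,0,0,0,220],[0,0,-0.7,0,0,0,220],[0,0,-0.8,0,0,0,220],[0,0,-0.8,0,0,0,220],[0,0,-0.5,0,0,0,220],[0,0,-0.2,0,0,0,220],[0,0,0,0,0,0,220],[0,0,0,0,0,0,220]]
  ]
}}

```text
time_s: 29.65
eef_pos: [0.4084, 0.1077, 0.3484]
eef_rot: [-0.001, 0.281, 0.96, -0.0]
wrist_force: [-1.1, 0.2, -1.8]
opening: 0.398
```

Run:
```python
from h import *
from bench import ctrl
plan([.5773,-.1967,.2732],76.3,ctrl)
```

```text
t 29.65 pos [0.4084 0.1077 0.3484] q [-0.02 -0.11  2.03 -0.    1.23 -1.03] open 0.398 F [-1.1  0.2 -1.8]
0 turn [-0.005 -0.012 -2.362] shift [-4.724 -5.114  1.505]
180 turn [-1.7000e-02  7.0000e-03  2.0138e+01] shift [4.724 5.114 1.505]
```

Emit:
{"api": "drive_tool", "payload": {
  "commands": [
    [[0,0,0,0,0,-0.787,220],[0,0,0,0,0,-0.787,220],[0,0,0,0,0,-0.787,220],[-0.5,-0.54,0,0,0,0,220],[-0.6,-0.65,0,0,0,0,220],[-0.6,-0.65,0,0,0,0,220],[-0.6,-0.65,0,0,0,0,220],[-0.6,-0.65,0,0,0,0,220],[-0.6,-0.65,0,0,0,0,220]]
  ]
}}

```text
time_s: 30.55
eef_pos: [0.5341, -0.1195, 0.3468]
eef_rot: [-0.002, 0.12, 0.993, 0.001]
wrist_force: [0.5, 0.0, -1.2]
opening: 0.401
```

Emit:
{"api": "drive_tool", "payload": {
  "commands": [
    [[-0.6,-0.65,0,0,0,0,220],[-0.5,-0.54,0,0,0,0,220],[-0.12,-0.13,0,0,0,0,220],[0,0,0.4,0,0,0,220],[0,0,0.5,0,0,0,220],[0,0,0.3,0,0,0,220],[0,0,0,0,0,0,220],[0,0,0,0,0,0,220],[0,0,0,0,0,0,220]]
  ]
}}

```text
time_s: 31.45
eef_pos: [0.5781, -0.1964, 0.2909]
eef_rot: [0.001, 0.119, 0.993, -0.0]
wrist_force: [-0.2, -1.3, -0.4]
opening: 0.4
```

Run:
```python
from h import *
from bench import ctrl
plan([.5773,-.1967,.2732],76.3,ctrl)
```

```text
t 31.45 pos [ 0.5781 -0.1964  0.2909] q [-0.52  0.38  1.6  -0.    1.16 -1.85] open 0.4 F [-0.2 -1.3 -0.4]
0 turn [-0.004  0.013  0.002] shift [ 0.015 -0.009  0.353]
180 turn [-2.0000e-02 -6.0000e-03 -2.2498e+01] shift [-0.015  0.009  0.353]
```

Emit:
{"api": "drive_tool", "payload": {
  "commands": [
    [[0.01,0,0.15,0,0,0,220],[0,0,0.1,0,0,0,220],[0,0,0.05,0,0,0,220],[0,0,0.03,0,0,0,220],[0,0,0,0,0,0,220],[0,0,0,0,0,0,220]]
  ]
}}

```text
time_s: 32.05
eef_pos: [0.5772, -0.1964, 0.2733]
eef_rot: [0.0, 0.119, 0.993, -0.0]
wrist_force: [-1.2, 0.4, -0.3]
opening: 0.4
```

Emit:
{"api": "drive_tool", "payload": {
  "commands": [
    [[0,0,0.02,0,0,0,220],[0,0,0,0,0,0,220]]
  ]
}}

```text
time_s: 32.25
eef_pos: [0.5773, -0.1964, 0.2732]
eef_rot: [0.0, 0.119, 0.993, -0.0]
wrist_force: [-2.7, 2.4, 6.8]
opening: 0.401
```

Emit:
{"api": "drive_tool", "payload": {
  "commands": [
    [[0,0,-0.01,0,0,0,180],[0,0,0,0,0,0,120],[0,0,0,0,0,0,80],[0,0,0,0,0,0,40],[0,0,0,0,0,0,10],[0,0,-0.4,0,0,0,0],[0,0,-0.6,0,0,0,0],[0,0,-0.7,0,0,0,0],[0,0,-0.3,0,0,0,0],[0,0,0,0,0,0,0]]
  ]
}}

```text
time_s: 33.25
eef_pos: [0.5779, -0.1967, 0.3754]
eef_rot: [0.003, 0.119, 0.993, -0.001]
wrist_force: [-0.5, -0.7, -1.2]
opening: 0.996
```

Run:
```python
from h import *
from bench import ctrl
plan([.577,-.197,.3],76.3,ctrl)
c,P=wrist(ctrl,"w14",amin=1e9)
top(P,c,.108,.125,(.577,-.197),.05,s="nut"); top(P,c,.078,.095,(.577,-.197),.12,s="strap"); plate(c,P)
top(P,c,.043,.053,(.528,-.186),s="heel part")
```

```text
t 33.25 pos [ 0.5779 -0.1967  0.3754] q [-0.52  0.28  1.54  0.    1.31 -1.85] open 0.996 F [-0.5 -0.7 -1.2]
0 turn [-0.011  0.038 -0.   ] shift [ 0.016 -0.01   1.508]
180 turn [5.90e-02 1.70e-02 2.25e+01] shift [-0.016  0.01   1.508]
nut [322. 243.] 1906 [ 577.9 -197.1] [35.8 40.5] 77.2 z 114.2
strap [322. 156.] 6365 [ 536.4 -187.1] [42.1 82.5] 76.1 z 85.8
work [289. 283.] 488 [ 619.5 -234.3] [10.7 39.2] 78.3 z 65.6
plate [321. 164.] 18846 [ 577.2 -198.4] [110.2 249.2] 76.4 z 11.1
pad [320. 132.] 3019 [ 529.4 -186.5] [85.2 85.9] 76.3 z 13.8
heel part [285. 150.] 676 [ 521.4 -212.4] [ 7.7 49.8] 75.8 z 47.8
```

Emit:
{"api": "drive_tool", "payload": {
  "commands": [
    [[0.3,0.5,0,0,0,0,0],[0.3,0.8,0,0,0,0,0],[0.3,0.8,0,0,0,0,0],[0.3,0.8,0,0,0,0,0],[0.3,0.8,0,0,0,0,0],[0.3,0.5,0,0,0,0,0],[0,0,0,0,0,0,0],[0,0,0,0,0,0,0]]
  ]
}}

```text
time_s: 34.1
eef_pos: [0.539, 0.0295, 0.3708]
eef_rot: [-0.001, 0.119, 0.993, -0.0]
wrist_force: [-1.0, 0.0, 0.3]
opening: 1.002
```

Run:
```python
from h import *
from bench import ctrl
c=ctrl.camera("top"); a=c["pixels"][150:310,380:520,::-1]
d=ctrl.camera("scene"); b=d["pixels"][150:270,310:450,::-1]
cv2.imwrite("pics/fin.png",np.hstack([cv2.resize(a,(400,457),interpolation=3),cv2.resize(b,(400,457*1),interpolation=3)]))
```

```text
(no output)
```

View pics/w14.png

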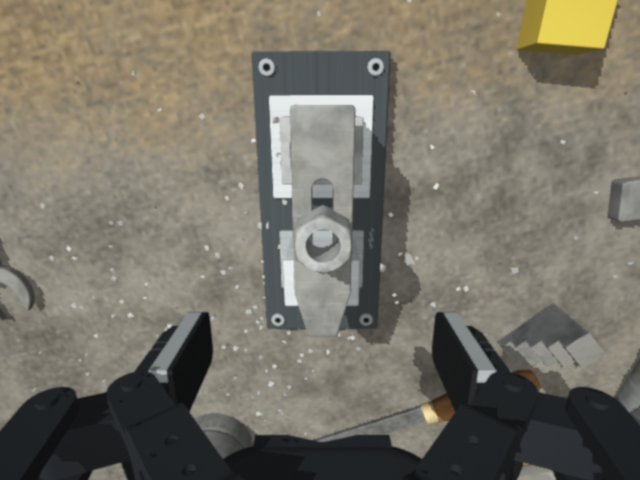

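View pics/fin.png

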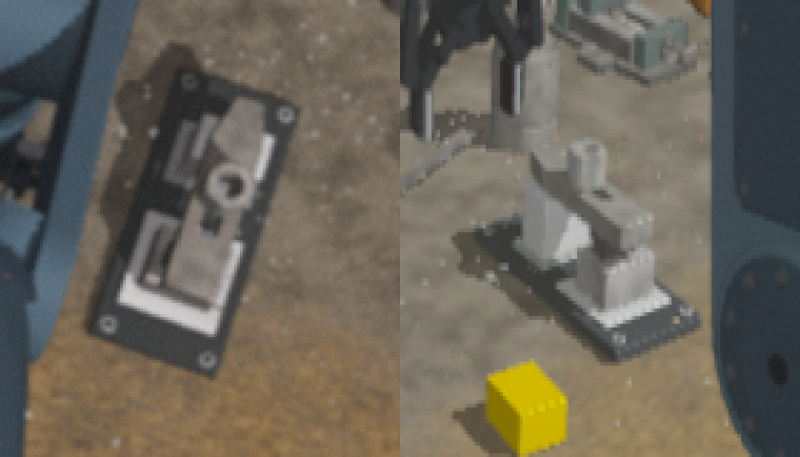

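The stack stands complete: the nut is at (322,243) in the wrist view, on the strap. Block, packer and strap are level, and the robot is clear.

```bash
python3 -c "
from bench import ctrl
print(ctrl.hand_in())"
```

```text
the job is handed in; nothing more can be done
None
```

The clamp is built up dry on the plate in the order you asked, and I handed the job in at about 34 s of the 120 s. It stands as bright lower block, packer crosswise, long strap with its nose on the workpiece, then the larger nut.

| Part | Last check | When measured |
|---|---|---|
| Block | about 1.5 mm off the pad centre, square within 0.3° | after the packer was placed |
| Packer | within 1 mm of the block centre | just after placing |
| Strap | within about 1 mm of the midpoint between packer and workpiece, in line within 0.3° | before the nut went on |
| Strap, level | 0.2° tilt | held in the gripper, not re-measured after placing; the later pictures look level |
| Nut | within about 1 mm of the strap centre, flat | at the end |

- **Camera disagreement:** the top and wrist cameras differed by about 1–2 mm in position and 3–4 mm in height. I worked from the wrist readings and corrected them with the arm's own position.
- **Failed check:** my attempt to measure the strap from the top camera returned nothing, so the wrist camera is the only measurement of it. I did not re-measure the whole strap once the nut was on.
- **Other parts:** I did not touch the other block, strap, nut or coloured look-alikes, and I did not measure them again at the end.

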